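Vent the solvent-waste can

TASK

Vent the solvent-waste can on the green mat: flip its red tab right back out of the way, then unscrew the yellow-barred cap beneath it (anticlockwise from above) until it comes up against its stop, and let go with the tab left open. The can is loose: do not bear down on it, lift it, tip it, twist it or drag it from its place, and leave the burner, the dish and the jar alone.

Things in the scene. Friction and masses are not known exactly. Their poses are not given: they have to be found in the camera images.
- can: Loose white plastic can with blue rims, 124 x 144 x 95 mm (x, y, height to its flat top), 1.4 to 1.7 kg, on four rubber feet on the mat. Origin: centre of its underside; z up, on the cap's axis. A blue neck of 27 mm radius reaches 107 mm up. The tab's hinge is a dark steel fork on the +y side: 28 mm wide along x, at y = 46 to 58 mm, up to 159 mm
- tab_hinge (a point): The axis of the tab's hinge, in the middle of the fork: 52 mm to +y of the can's axis and 153 mm above its underside; the hinge line runs along the can's x axis. Axes as the can's
- tab_tongue (a point): Where to pinch the red tab: its free end, between two white bands, 102 mm from the hinge line (tab down: 50 mm to -y of the cap's axis, 153 mm above the can's underside, 53 mm of free room below). The tab is an arm 12 mm wide (along the hinge line: pinch this) and 10 mm thick; it ends 12 mm past this point. A 28 mm radius disc over the cap begins 22 mm from it. y points to the hinge
- tab (a joint): Angle of the red tab, rad: 0 flat over the cap, pi/2 upright, stop at 2.6 (leaning right back, away from the cap). Starts at 0 to 0.15. A stiff hinge (0.1 N m friction): about 1 N at the tongue; it stays where it is left. Right back means beyond 2.1
- cap_bar (a point): Point on the axis of the yellow grip bar on the black cap: 46 mm long (along this point's x), 14 mm thick (y: grip this), 30 mm tall; the point is 8 mm under the bar's top, 22 mm over the black disc below it. 138 mm above the can's underside when tight, 146 mm fully open. Turning takes 0.08 N m; the loose can itself turns on the mat from about 0.4 N m. The cap stays where it is left
- cap_face (a point): Centre of the upper face of the cap's black disc (25 mm radius). The cap unscrews anticlockwise seen from above, rising 2.5 mm per rad, to a hard stop 3.2 rad from tight; it stays on the can. It starts 0 to 0.8 rad from tight, and the thread's start differs from can to can, so the bar's direction does not tell how far there is to go: feel for the stop
- can_corner (a point): Corner of the can's flat top at x = +60, y = +70 mm, 95 mm above its underside. Axes as the can's
- mat: Green bench mat, fixed, 520 x 840 x 3 mm, on the work surface. Origin: centre of its underside
- burner: Gas burner, loose, steel foot of 40 mm radius, tube 135 mm tall. Origin: centre of its underside. Leave alone
- dish: Dark steel evaporating dish, loose, 90 mm wide, 28 mm tall. Origin: centre of its underside. Leave alone
- jar: Small amber jar with black lid, loose, 52 mm wide, 76 mm tall. Origin: centre of its underside. Leave alone
Mind the look-alikes: they are no part of the job. What is shaped like the can but brown or pink is not meant.

How it is judged (in metres and radians):
On the way, in this order (a step that is already met when the one before it is completed fails the run):
1. the tab is flipped right back (value of joint tab above 2.1 rad), for 0.2 s.
2. the cap is unscrewed to its stop (z of cap_bar in the frame of can above 0.1451 m), for 0.2 s.
At the end, for the whole second after the job is handed in: The tab leans right back (beyond 2.1 rad), the cap is within about 0.36 rad of its stop (bar point over 145.1 mm above the can's underside), the can is at rest and upright within 20 mm of where it stood (its corner within 25 mm) (value of joint tab above 2.1 rad and z of cap_bar in the frame of can above 0.1451 m and distance of can from where it was at the start of the episode below 0.02 m and distance of can_corner from where it was at the start of the episode below 0.025 m and angle between can's own z axis and vertical below 0.05 rad and linear speed of can below 0.02 m/s); the robot touches nothing.
It fails at once if the can is dragged more than 20 mm or lifted (distance of can from where it was at the start of the episode above 0.02 m or height (world z) of can above 0.013 m).
It fails at once if the can is twisted on the mat (its corner moves more than 25 mm) (distance of can_corner from where it was at the start of the episode above 0.025 m).
It fails at once if the can is tipped by more than 0.15 rad (angle between can's own z axis and vertical above 0.15 rad).
It fails at once if the can is borne down upon (over 42 N on the mat, its own weight of 14 to 18 N included) (contact force between can and mat above 42 N).
It fails at once if the burner, dish or jar is moved by more than 15 mm (distance of any of burner, dish, jar from where it was at the start of the episode above 0.015 m).
It also fails if it takes over 72 s, if anything falls off the work surface, if the arm or the gripper's body presses on something with over 40 N, if the wrist force passes 120 N, or if a joint passes its speed limit or range.

ROBOT

A 6-joint arm with a two-finger parallel gripper is mounted at the origin on the work surface. World frame = base frame: x ahead of the robot, y to its left, z up, the work surface at z = 0. Lengths are in m, angles in degrees, forces in N, time in s.
With the tool pointing down it reaches from about 0.4 to 0.825 m from the base axis. Payload 7 kg.
Tool frame: the origin (TCP) lies midway between the tips of the shut fingers; the grasp point (between the pads) lies 19 mm behind it; z points along the fingers, y is the line along which they close (so a half turn about z gives the same grasp; the last joint's range is limited). The gripper opens to 85 mm and grips with 20 to 120 N. Pads are 22 mm wide; open, the fingers measure 114 mm over their backs; the gripper's body (76 mm by 85 mm) begins 54 mm behind the grasp point. The pads swing forward as they close: fully open they stand 13 mm farther back than shut.
Start: joints at [-49.211, 20.546, 0.682, 0, -70.136, -16.507], TCP at [0.278, -0.615, 0.196] pointing down, gripper open.
Joint ranges: [-176.03, 176.03], [-82.01, 121.73], [-58.28, 71.71], [-173.87, 95.51], [-174.79, -0.11], [-173.66, 173.66]. Speed limits (degrees/s): [136.94, 136.94, 172.46, 180, 180, 180].

INTERFACE

Orientations are given as [roll, pitch, yaw] about the fixed x, y, z axes, in that order (R = Rz(yaw) Ry(pitch) Rx(roll)).
In Python, from bench import env, imaging gives the robot as it stands.
- The arm moves only by the tool arm_command, never from a script. Its argument "rows" is a list of rows, each a list of 2 entries, a list of its own where there are three numbers: the shift along the tool's x, y, z in mm, then the turn, a rotation vector about the tool's x, y, z in degrees. In form: [[[x, y, z], [ax, ay, az]], ...]. A call has 1 to 20 rows; each row is the pose to reach, as a shift and turn from the pose commanded when the call began, along the tool's axes at that moment; what a row does not reach only later rows make up. A row lasts 1/12 s, in which the tool goes at most 41.7 mm and 7.16 degrees, less where a joint would pass 70% of its speed; a pose out of reach is approached as far as the arm can. A call with a gripper value outside its range is refused whole. "claw" is the closure in counts, from 0 (fully open) to 255 (shut), set as the call begins (left out, the last holds). The fingers move at their own pace and stop on an object; "grip_force" is the grip in N (left out, the last holds). Time passes only in rows, so rows that repeat a pose let the fingers close. It gives the time, the measured TCP pose, the force, the opening and the grip force at its end, in the units of the state.
- env.get_state(): the state, without advancing time (a new reading comes with each control period).
- imaging.read_camera(name): name is "scene" or "top"; returns the picture (384x512x3 uint8, red, green, blue); there is no depth.
- imaging.camera_model(name): a dict with "camera_matrix" (3x3 intrinsics, pixels), "R" (3x3) and "t" (3): a world point X has camera coordinates R X + t. Camera axes: x right, y down, z forward; pixel columns grow to the right and rows downward; lengths in m; the calibration is good to about 2 mm. A picture is of the moment at which its call begins. camera_model takes no time and is no camera call.
- env.hand_in(): hands the job in; it is judged then, once.
The state is a dict: "t": time; "joint_pos": joint angles; "qd": joint speeds; "tau": joint torques, N m; "eef_pos": TCP position; "ee_rot": TCP orientation; "ft_force": force on the tool from outside, world axes, zero at the start; "ft_torque": the same for the moment, N m; "gripper_width": finger opening in m; "grip_force": force on a finger pad.
Only numpy, scipy, OpenCV 4.12 (cv2) and the standard library are available. Lean on these libraries where they do the work, as an engineer would, in place of code of your own. Each camera call takes 0.05 s, during which the arm holds its last target. There are 200 camera calls.

## Working session

There is one attempt and no reset: what is moved stays moved. The work goes in short steps, Python scripts to look and compute and a tool call to move; the robot and the scene stay as the last step left them, time stands still between calls to the robot, and variables do not carry over. Pictures are saved under pics/ and viewed, at most 13 in all, crops included, and the job is handed in when it is done.

Besides the shell and the picture viewer there is one more tool, called by a JSON object that holds its "method" and its "body". arm_command: Moves the arm, as the interface text tells. Its arguments: {"type":"object","properties":{"rows":{"type":"array","items":{"type":"array"}},"claw":{"type":"number"},"grip_force":{"type":"number"}},"required":["rows"]}

```bash
ls; mkdir -p pics; python3 - <<'E'
from bench import env, imaging
import cv2, numpy as np
for n in("scene","top"):
    cv2.imwrite(f"pics/{n}0.png",cv2.cvtColor(imaging.read_camera(n),cv2.COLOR_RGB2BGR))
    m=imaging.camera_model(n);print(n,-np.array(m["R"]).T@m["t"],np.round(m["camera_matrix"],1).tolist(),np.round(m["R"],3).tolist())
print(env.get_state())
E
```

```text
pics
scene [ 1.51314589 -0.01483342  0.85327828] [[490.5, 0.0, 261.8], [0.0, 490.5, 190.9], [0.0, 0.0, 1.0]] [[0.04, 0.999, -0.019], [0.63, -0.04, -0.776], [-0.776, 0.019, -0.631]]
top [0.46677824 0.01746418 1.10362012] [[363.7, 0.0, 253.1], [0.0, 363.7, 194.9], [0.0, 0.0, 1.0]] [[0.014, -1.0, -0.001], [-0.992, -0.014, -0.126], [0.126, 0.003, -0.992]]
{'t': 0.1, 'joint_pos': array([-4.92130560e+01,  2.05871645e+01,  6.40975117e-01, -1.58635206e-02,
       -7.01330957e+01, -1.65060098e+01]), 'qd': array([ 0.01016652, -0.05312516,  0.08281872,  0.17314528,  0.01844181,
       -0.00098817]), 'tau': array([-2.62619804e-03, -5.84765482e+01,  2.94108760e+01,  6.95461661e+00,
       -3.20244624e-03,  2.06379724e-05]), 'eef_pos': array([ 0.27734777, -0.61490552,  0.19547998]), 'ee_rot': array([ 1.79919745e+02, -8.22894578e-03, -1.55724461e+02]), 'ft_force': array([-0.16795002, -0.33842305,  0.45061414]), 'ft_torque': array([-0.01465844, -0.00147306, -0.00584928]), 'grip_force': 0.0, 'gripper_width': 0.0855844898910903}
```

View pics/scene0.png

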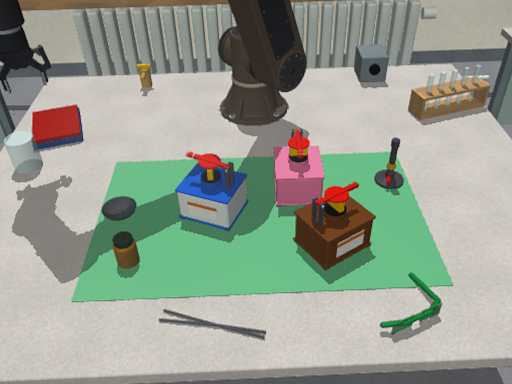

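View pics/top0.png

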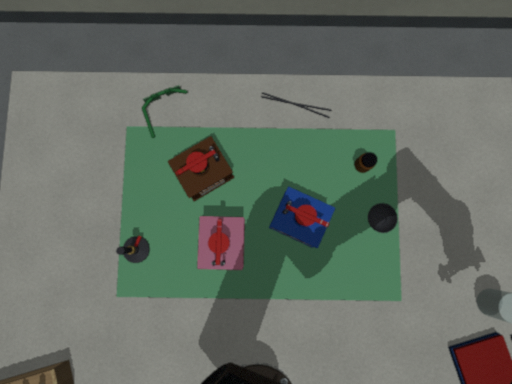

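The can candidates in the scene view are white with blue rims at (212,190), pink at (299,170) and brown at (334,225). The white one is meant, since brown and pink are ruled out. It sits at (303,218) in the top view. I'll confirm in enlarged crops.

```bash
python3 - <<'E'
import cv2, numpy as np
a=cv2.imread("pics/scene0.png")[135:245,160:270]; b=cv2.imread("pics/top0.png")[175:260,260:345]
r=lambda i:cv2.resize(i,(400,400),interpolation=cv2.INTER_CUBIC)
cv2.imwrite("pics/crop1.png",np.hstack([r(a),r(b)]))
E
```

```text
(no output)
```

View pics/crop1.png

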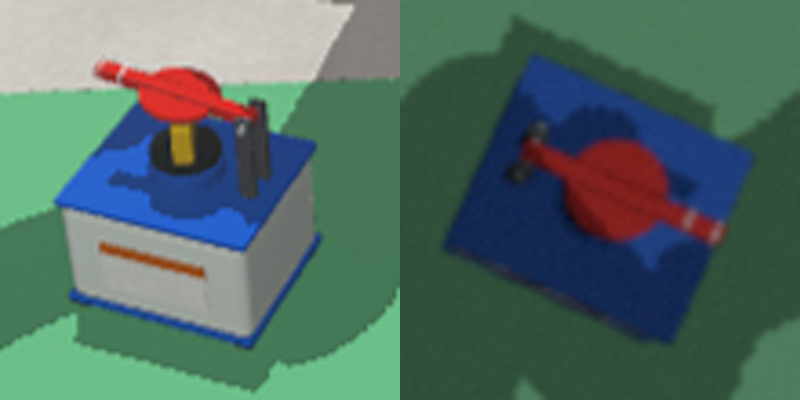

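White body, blue rims: the target is confirmed. Its tab points to the lower right in the top view and the fork is at upper left. Next I'll fit the pose.

```bash
cat >h.py <<'E'
import numpy as np
from bench import env, imaging
from scipy.optimize import least_squares
from scipy.spatial.transform import Rotation as Ro
M={n:imaging.camera_model(n) for n in("scene","top")}
def proj(n,X):
    m=M[n];c=np.asarray(X)@np.array(m["R"]).T+m["t"];p=c@np.array(m["camera_matrix"]).T
    return p[...,:2]/p[...,2:]
def tri(obs):
    return least_squares(lambda X:np.concatenate([proj(n,X)-p for n,p in obs]),[.5,-.1,.15])
E
python3 - <<'E'
from h import *
T=lambda x,y:((x-400 if x>=400 else x)/4.706+260-.4,y/4.706+175-.4)
S=lambda x,y:(x/3.636+160-.4,y/3.636+135-.4)
C={'pp':(.062,.072,.095),'pm':(.062,-.072,.095),'mm':(-.062,-.072,.095),'mp':(-.062,.072,.095)}
obs=[('top','pp',T(535,55)),('top','pm',T(752,155)),('top','mm',T(672,340)),('top','mp',T(445,245)),
('scene','pm',S(57,205)),('scene','pp',S(247,248)),('scene','mp',S(315,145))]
def W(p,X): 
    return Ro.from_euler('z',p[2]).apply(X)+[p[0],p[1],p[3]]
f=lambda p:np.concatenate([proj(n,W(p,C[k]))-q for n,k,q in obs])
r=least_squares(f,[.5,-.1,-.4,.009]);print(r.x,np.degrees(r.x[2]),np.round(r.fun,1))
t=tri([('top',T(703,227)),('scene',S(112,73))]);print('tongue',t.x,np.round(t.fun,1))
p=r.x
loc=Ro.from_euler('z',-p[2]).apply(t.x-[p[0],p[1],p[3]]);print('loc',loc,np.degrees(np.arctan2(loc[2]-.153,.052-loc[1])))
print('hinge',W(p,(0,.052,.153)),'tong0',W(p,(0,-.05,.153)))
E
```

```text
[ 0.53573092 -0.11725602 -0.40602255 -0.00203955] -23.263378741403084 [-1.  -0.1  0.3 -0.6  0.   1.1  0.3 -0.1 -1.1 -0.2 -0.1  0.8  0.9 -0.4]
tongue [ 0.51584853 -0.16351167  0.16582159] [-0.  0. -0. -0.]
loc [ 3.12938691e-06 -5.03477372e-02  1.67861132e-01] 8.261742175408893
hinge [ 0.55626876 -0.06948367  0.15096045] tong0 [ 0.515983   -0.16319097  0.15096045]
```

```bash
cat >>h.py <<'E'
def go(pos,yaw,tilt=None):
    s=env.get_state();R=Ro.from_euler('xyz',s['ee_rot'],degrees=True)
    G=Ro.from_euler('xyz',[180,0,yaw],degrees=True)
    print('shift',np.round(R.inv().apply(np.array(pos)-s['eef_pos'])*1000,1),'turn',np.round((R.inv()*G).as_rotvec(degrees=True),1))
E
python3 -c "
from h import *
go([.516,-.1635,.235],-113.3)"
```

```text
shift [-403.1  313.4  -39.1] turn [  0.1   0.  -42.4]
```

{"method": "arm_command", "body": {"rows": [[[0,0,-40],[0,0,0]],[[-40,31,-45],[0,0,-4]],[[-75,60,-45],[0,0,-8]],[[-110,85,-45],[0,0,-12]],[[-140,110,-45],[0,0,-15]],[[-170,135,-45],[0,0,-18]],[[-200,157,-45],[0,0,-21]],[[-230,180,-45],[0,0,-24]],[[-260,204,-45],[0,0,-27]],[[-290,227,-45],[0,0,-30]],[[-320,250,-42],[0,0,-33]],[[-350,273,-40],[0,0,-37]],[[-380,296,-39],[0,0,-40]],[[-403,313.4,-39],[0.1,0,-42.4]],[[-403,313.4,-39],[0.1,0,-42.4]],[[-403,313.4,-39],[0.1,0,-42.4]],[[-403,313.4,-39],[0.1,0,-42.4]],[[-403,313.4,-39],[0.1,0,-42.4]]], "claw": 130, "grip_force": 20}}

```text
t: 1.6
eef_pos: [0.5155, -0.1645, 0.2352]
ee_rot: [-179.9, -0.0, -113.4]
ft_force: [0.3, -0.8, -0.1]
gripper_width: 0.0422
grip_force: 0.0
```

```bash
python3 - <<'E'
from h import *
import cv2
a=imaging.read_camera("scene")[:,:,::-1][80:220,130:270];b=imaging.read_camera("top")[:,:,::-1][150:290,240:380]
r=lambda i:cv2.resize(i,(400,400),interpolation=cv2.INTER_CUBIC)
cv2.imwrite("pics/c2.png",np.hstack([r(a),r(b)]))
s=env.get_state();print(s['joint_pos'],s['eef_pos'],s['ee_rot'],s['gripper_width'],s['t'])
go([.516,-.1635,.142],-113.3)
E
```

```text
[  3.09096429   6.47296699 -12.82302007   0.07730009 -70.64420517
 -26.52721354] [ 0.51552386 -0.1647615   0.23531385] [-1.79913919e+02 -3.85726269e-02 -1.13410696e+02] 0.041906010419322584 1.7
shift [-1.4  0.2 93.3] turn [-0.1 -0.  -0.1]
```

View pics/c2.png

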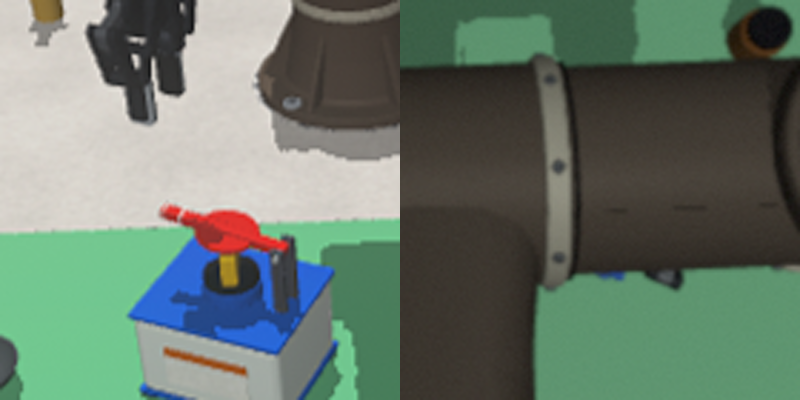

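The gripper stands open above the tongue: finger tips at about (185,118), tongue at about (189,154) in the scene view. The arm hides the can in the top view. Now I'll descend and pinch.

{"method": "arm_command", "body": {"rows": [[[-1,0,20],[0,0,0]],[[-1,0,40],[0,0,0]],[[-1,0,60],[0,0,0]],[[-1,0,75],[0,0,0]],[[-1,0,85],[0,0,0]],[[-1,0,91],[0,0,0]],[[-1,0,93],[0,0,0]],[[-1,0,93],[0,0,0]]]}}

```text
t: 2.37
eef_pos: [0.5166, -0.1634, 0.1424]
ee_rot: [-179.9, -0.0, -113.3]
ft_force: [-0.2, 0.1, -0.1]
gripper_width: 0.042
grip_force: 0.0
```

```bash
python3 - <<'E'
from h import *
import cv2
a=imaging.read_camera("scene")[:,:,::-1][110:210,150:260]
cv2.imwrite("pics/c3.png",cv2.resize(a,(770,600),interpolation=cv2.INTER_CUBIC)[:, :700])
s=env.get_state();print(s['eef_pos'],s['ft_force'],proj('scene',s['eef_pos']))
E
```

```text
[ 0.51692419 -0.16334738  0.14292916] [-0.1365653  -0.83551037  0.62613528] [191.44602839 162.50142058]
```

View pics/c3.png

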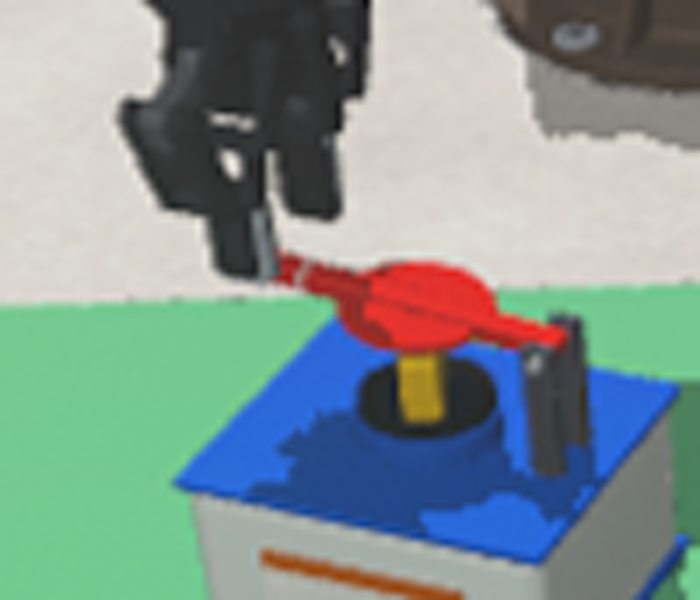

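```bash
python3 - <<'E'
from h import *
print('c2 tcp',proj('scene',[.51552,-.16476,.23531]))
R=Ro.from_euler('z',-23.3,degrees=True)
e=np.array([.51692,-.16335,.1429])
for z in(0,.01,.02,.03):
  print(z,[np.round((proj('scene',e+R.apply([s,0,0])+[0,0,z])-[150,110])*[7,6]) for s in(.021,-.021,.033,-.033)])
for z in(.14,.15,.16,.17): print(z,np.round((proj('scene',[.516,-.1635,z])-[150,110])*[7,6]))
E
```

```text
c2 tcp [186.63137913 130.47424835]
0 [array([262., 343.]), array([317., 287.]), array([246., 360.]), array([332., 272.])]
0.01 [array([259., 324.]), array([314., 268.]), array([243., 340.]), array([329., 252.])]
0.02 [array([256., 304.]), array([311., 248.]), array([239., 320.]), array([327., 233.])]
0.03 [array([253., 283.]), array([308., 228.]), array([236., 300.]), array([324., 213.])]
0.14 [291. 319.]
0.15 [288. 300.]
0.16 [285. 280.]
0.17 [281. 260.]
```

The picture shows the fingers straddling the tongue, possibly somewhat high. I'll close gently and check the width.

{"method": "arm_command", "body": {"rows": [[[0,0,0],[0,0,0]],[[0,0,0],[0,0,0]],[[0,0,0],[0,0,0]],[[0,0,0],[0,0,0]],[[0,0,0],[0,0,0]],[[0,0,0],[0,0,0]],[[0,0,0],[0,0,0]],[[0,0,0],[0,0,0]],[[0,0,0],[0,0,0]],[[0,0,0],[0,0,0]]], "claw": 255, "grip_force": 20}}

```text
t: 3.25
eef_pos: [0.5165, -0.163, 0.1423]
ee_rot: [-179.9, -0.0, -113.3]
ft_force: [-0.6, -0.7, -0.4]
gripper_width: -0.0001
grip_force: 0.0
```

```bash
python3 - <<'E'
from h import *
import cv2
a=imaging.read_camera("scene")[:,:,::-1][110:210,150:260]
cv2.imwrite("pics/c4.png",cv2.resize(a,(770,600),interpolation=cv2.INTER_CUBIC)[:, :700])
s=env.get_state();print(s['eef_pos'],s['ft_force'],s['gripper_width'],s['grip_force'])
E
```

```text
[ 0.51653656 -0.16305827  0.14227374] [0.01322358 0.24743254 0.21571031] 0.0003486018711716708 0.0
```

View pics/c4.png

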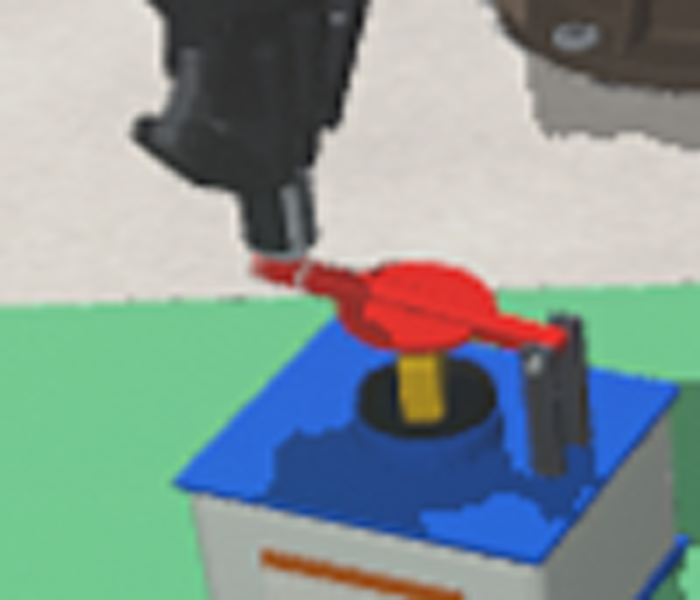

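The shut fingertips sit just above the tongue at crop (277,256), so the camera and the TCP reading disagree by about 30 mm in height. I'll check the calibration against the mat and the first picture.

```bash
python3 - <<'E'
from h import *
import cv2
for n in('scene','top'):
    im=cv2.imread(f'pics/{n}0.png');h=cv2.cvtColor(im,cv2.COLOR_BGR2HSV)
    m=((h[...,0]>50)&(h[...,0]<85)&(h[...,1]>90)).astype(np.uint8)
    m=cv2.morphologyEx(m,cv2.MORPH_OPEN,np.ones((5,5)))
    c=max(cv2.findContours(m,0,2)[0],key=cv2.contourArea)
    q=cv2.approxPolyDP(cv2.convexHull(c),8,True)[:,0];print(n,q.tolist())
    for z in (0.003,):
        K=M[n];Ki=np.linalg.inv(K['camera_matrix']);R=np.array(K['R']);C=-R.T@K['t']
        d=np.c_[q,np.ones(len(q))]@Ki.T@R
        X=C+d*((z-C[2])/d[:,2:]);print(np.round(X,3).tolist())
print('start tcp proj',proj('scene',[.2773,-.6149,.1955]))
E
```

```text
scene [[451, 281], [73, 301], [116, 165], [389, 153]]
[[0.811, 0.418, 0.003], [0.821, -0.414, 0.003], [0.319, -0.416, 0.003], [0.311, 0.401, 0.003]]
top [[127, 128], [393, 131], [399, 299], [118, 295]]
[[0.811, 0.417, 0.003], [0.813, -0.413, 0.003], [0.304, -0.413, 0.003], [0.303, 0.414, 0.003]]
start tcp proj [ 32.68540758 102.91223005]
```

In the open picture the front finger hid the tab's end, so the offset is really in height: the tips stand at about z 0.172 while 0.142 is reported. I'll go up, open, then descend 25 mm lower than before and close.

{"method": "arm_command", "body": {"rows": [[[0,0,-15],[0,0,0]],[[0,0,-15],[0,0,0]],[[0,0,-15],[0,0,0]],[[0,0,-15],[0,0,0]],[[0,0,-15],[0,0,0]],[[0,0,-15],[0,0,0]],[[0,0,-5],[0,0,0]],[[0,0,5],[0,0,0]],[[0,0,14],[0,0,0]],[[0,0,21],[0,0,0]],[[0,0,25],[0,0,0]],[[0,0,25],[0,0,0]]], "claw": 130}}

```text
t: 4.3
eef_pos: [0.5157, -0.1631, 0.1158]
ee_rot: [180.0, -0.1, -113.3]
ft_force: [0.0, -0.1, 0.1]
gripper_width: 0.0416
grip_force: 0.0
```

{"method": "arm_command", "body": {"rows": [[[0,0,0],[0,0,0]],[[0,0,0],[0,0,0]],[[0,0,0],[0,0,0]],[[0,0,0],[0,0,0]],[[0,0,0],[0,0,0]],[[0,0,0],[0,0,0]],[[0,0,0],[0,0,0]],[[0,0,0],[0,0,0]]], "claw": 255}}

```text
t: 4.97
eef_pos: [0.5168, -0.1631, 0.1176]
ee_rot: [-179.9, -0.0, -113.3]
ft_force: [0.9, -0.6, 0.9]
gripper_width: 0.0114
grip_force: 24.4
```

```bash
python3 - <<'E'
from h import *
import cv2
a=imaging.read_camera("scene")[:,:,::-1][110:210,150:260]
cv2.imwrite("pics/c5.png",cv2.resize(a,(770,600),interpolation=cv2.INTER_CUBIC)[:, :700])
s=env.get_state();print(s['eef_pos'],s['ft_force'],s['ft_torque'],s['gripper_width'],s['grip_force'])
E
```

```text
[ 0.51679214 -0.1631137   0.11750385] [ 0.40367829 -0.49118509  1.33045097] [ 0.03898397 -0.13970526 -0.21962291] 0.01164040725065907 24.37529057264328
```

View pics/c5.png

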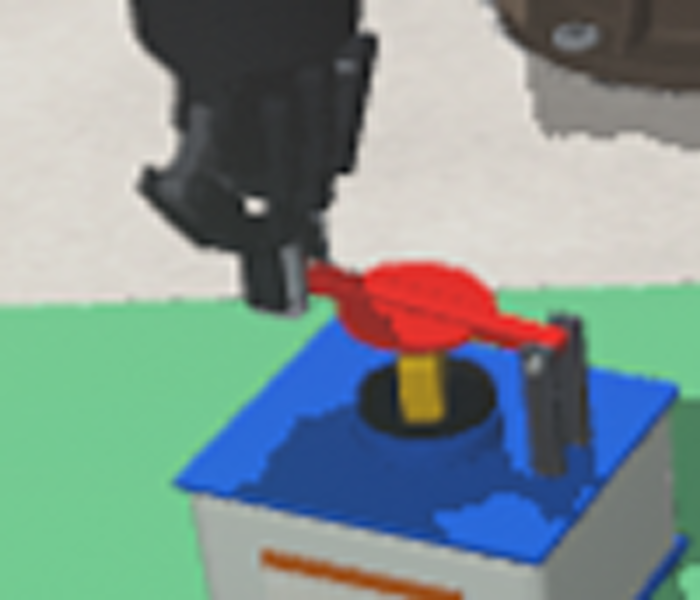

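The tab is pinched at 11.6 mm, with the fingers closed around its end at crop (290,290). I'll follow the arc about the hinge with the tool upright.

{"method": "arm_command", "body": {"rows": [[[-0.8,0,-7.1],[0,0,0]],[[-2.8,0,-17.1],[0,0,0]],[[-5.9,0,-26.8],[0,0,0]],[[-9.8,0,-36.2],[0,0,0]],[[-14.7,0,-45.2],[0,0,0]],[[-20.5,0,-53.6],[0,0,0]],[[-27,0,-61.4],[0,0,0]],[[-27,0,-61.4],[0,0,0]]]}}

```text
t: 5.68
eef_pos: [0.528, -0.1371, 0.1805]
ee_rot: [-179.8, 0.0, -113.3]
ft_force: [2.4, 0.7, -1.4]
gripper_width: 0.0113
grip_force: 22.9
```

```bash
python3 - <<'E'
from h import *
import cv2
a=imaging.read_camera("scene")[:,:,::-1][90:220,140:270]
cv2.imwrite("pics/c6.png",cv2.resize(a,(600,600),interpolation=cv2.INTER_CUBIC))
s=env.get_state();print(s['eef_pos'],s['ft_force'],s['ft_torque'],s['gripper_width'],s['grip_force'])
E
```

```text
[ 0.52784215 -0.13756987  0.17995117] [2.1560993  1.00537515 0.75637208] [ 0.40360966 -0.83428051 -0.11672795] 0.011308567772574687 22.9856014251709
```

View pics/c6.png

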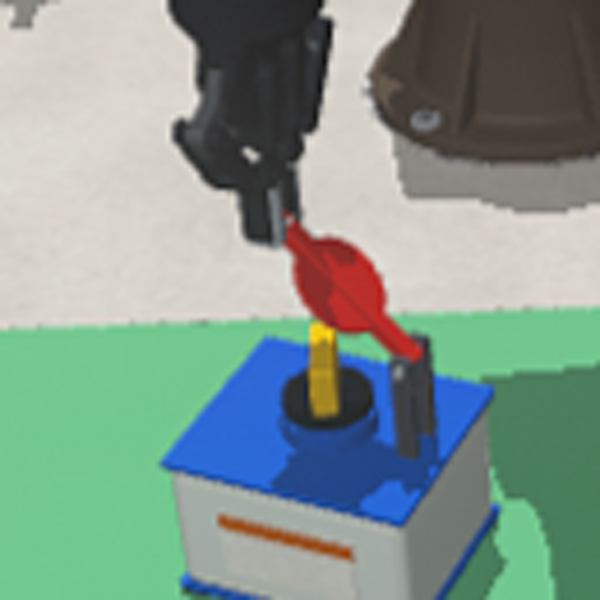

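The tab is lifting (now about 0.75 rad) and the can has not moved. I'll continue the arc.

{"method": "arm_command", "body": {"rows": [[[-7.3,0,-7.1],[0,0,0]],[[-15.3,0,-13.4],[0,0,0]],[[-23.9,0,-18.9],[0,0,0]],[[-33,0,-23.6],[0,0,0]],[[-42.5,0,-27.3],[0,0,0]],[[-52.3,0,-30],[0,0,0]],[[-62.3,0,-31.7],[0,0,0]],[[-72.5,0,-32.5],[0,0,0]],[[-72.5,0,-32.5],[0,0,0]]]}}

```text
t: 6.48
eef_pos: [0.5573, -0.0701, 0.2119]
ee_rot: [-179.8, -0.0, -113.2]
ft_force: [3.1, -2.3, 4.0]
gripper_width: 0.0112
grip_force: 22.7
```

{"method": "arm_command", "body": {"rows": [[[-10.2,0,0.3],[0,0,0]],[[-20.3,0,1.7],[0,0,0]],[[-30.2,0,4],[0,0,0]],[[-39.9,0,7.3],[0,0,0]],[[-49.2,0,11.5],[0,0,0]],[[-58,0,16.7],[0,0,0]],[[-66.2,0,22.7],[0,0,0]],[[-73.8,0,29.5],[0,0,0]],[[-78.7,0,34.6],[0,0,0]],[[-78.7,0,34.6],[0,0,0]]]}}

```text
t: 7.32
eef_pos: [0.5897, 0.0032, 0.177]
ee_rot: [-179.7, 0.2, -113.2]
ft_force: [6.4, 2.6, 4.8]
gripper_width: 0.0113
grip_force: 23.6
```

{"method": "arm_command", "body": {"rows": [[[0,0,0],[0,0,0]],[[0,0,0],[0,0,0]],[[0,0,0],[0,0,0]],[[0,0,0],[0,0,0]],[[0,0,0],[0,0,0]],[[0,0,-30],[0,0,0]],[[0,0,-65],[0,0,0]],[[0,0,-90],[0,0,0]],[[-40,0,-90],[0,0,0]],[[-80,0,-90],[0,0,0]],[[-120,0,-90],[0,0,0]],[[-150,0,-90],[0,0,0]],[[-150,0,-90],[0,0,0]],[[-150,0,-90],[0,0,0]]], "claw": 130}}

```text
t: 8.48
eef_pos: [0.6462, 0.1399, 0.2651]
ee_rot: [-180.0, -0.1, -113.2]
ft_force: [-0.7, -1.2, -0.5]
gripper_width: 0.0421
grip_force: 0.0
```

```bash
python3 - <<'E'
from h import *
import cv2
A=imaging.read_camera("scene")[:,:,::-1];B=imaging.read_camera("top")[:,:,::-1]
cv2.imwrite("pics/s7.png",A);cv2.imwrite("pics/t7.png",B)
a=A[110:230,155:275];b=B[175:260,260:345]
r=lambda i:cv2.resize(i,(400,400),interpolation=cv2.INTER_CUBIC)
cv2.imwrite("pics/c7.png",np.hstack([r(a),r(b)]))
s=env.get_state();print(s['eef_pos'],s['joint_pos'],s['ft_force'])
E
```

```text
[0.64592769 0.13817107 0.26605231] [ 29.01190565  17.32064628   4.98195754   0.09140285 -77.68614078
 -52.34744455] [-0.17197404 -0.34781622 -0.8296959 ]
```

View pics/c7.png

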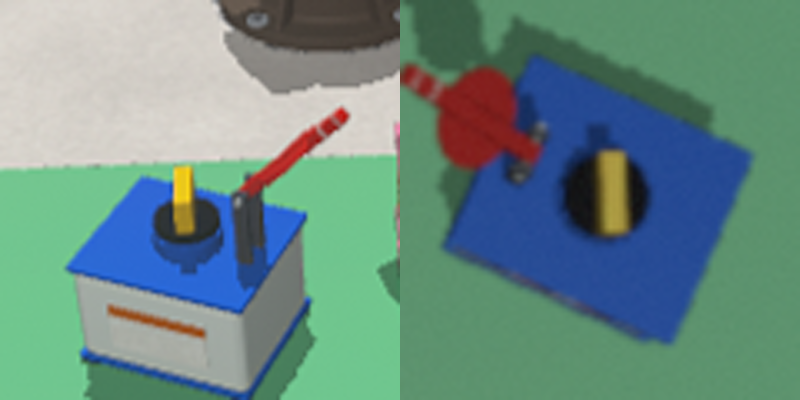

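The tab now leans right back, from fork crop (245,190) to tip (345,115), and the can has not shifted. The yellow bar is free, running nearly along the top view's columns, crop (611,152) to (617,235). Next I'll locate it.

```bash
python3 - <<'E'
from h import *
import cv2
for n,roi in(('top',(200,235,290,320)),('scene',(155,185,200,222))):
    im=cv2.imread(f'pics/{n}7.png');h=cv2.cvtColor(im,cv2.COLOR_BGR2HSV);r0,r1,c0,c1=roi
    m=((h[...,0]>18)&(h[...,0]<33)&(h[...,1]>120))[r0:r1,c0:c1].astype(np.uint8)
    p=np.argwhere(m)[:,::-1]+[c0,r0];print(n,len(p),p.min(0),p.max(0),cv2.minAreaRect(p.astype(np.float32)))
T=lambda x,y:((x-400)/4.706+260-.4,y/4.706+175-.4)
S=lambda x,y:(x/3.333+155-.4,y/3.333+110-.4)
t=tri([('top',T(614,192)),('scene',S(183,167))]);print('bartop',t.x,t.fun)
K=M['top'];Ki=np.linalg.inv(K['camera_matrix']);R=np.array(K['R']);C=-R.T@K['t']
for z in(.15,.16):
    q=np.array([(*T(611,152),1),(*T(617.5,234),1)]);d=q@Ki.T@R;X=C+d*((z-C[2])/d[:,2:])
    v=X[0]-X[1];print(X.mean(0),np.linalg.norm(v),np.degrees(np.arctan2(v[1],v[0])))
E
```

```text
[ WARN:0@0.032] global loadsave.cpp:275 findDecoder imread_('pics/top7.png'): can't open/read file: check file path/integrity
Traceback (most recent call last):
cv2.error: OpenCV(4.12.0) /io/opencv/modules/imgproc/src/color.cpp:199: error: (-215:Assertion failed) !_src.empty() in function 'cvtColor'
```

```bash
python3 - <<'E'
from h import *
import cv2
for n,roi in(('top',(200,235,290,320)),('scene',(155,185,200,222))):
    im=cv2.imread(f'pics/{n[0]}7.png');h=cv2.cvtColor(im,cv2.COLOR_BGR2HSV);r0,r1,c0,c1=roi
    m=((h[...,0]>18)&(h[...,0]<33)&(h[...,1]>120))[r0:r1,c0:c1].astype(np.uint8)
    p=np.argwhere(m)[:,::-1]+[c0,r0];print(n,len(p),p.min(0),p.max(0),cv2.minAreaRect(p.astype(np.float32)))
T=lambda x,y:((x-400)/4.706+260-.4,y/4.706+175-.4)
S=lambda x,y:(x/3.333+155-.4,y/3.333+110-.4)
t=tri([('top',T(614,192)),('scene',S(183,167))]);print('bartop',t.x,t.fun)
K=M['top'];Ki=np.linalg.inv(K['camera_matrix']);R=np.array(K['R']);C=-R.T@K['t']
for z in(.15,.16):
    q=np.array([(*T(611,152),1),(*T(617.5,234),1)]);d=q@Ki.T@R;X=C+d*((z-C[2])/d[:,2:])
    v=X[0]-X[1];print(X.mean(0),np.linalg.norm(v),np.degrees(np.arctan2(v[1],v[0])))
go([.536,-.117,.235],-176)
E
```

```text
top 129 [301 207] [308 224] ((304.5, 215.5), (17.0, 7.0), 90.0)
scene 120 [207 160] [213 179] ((210.0, 169.5), (19.0, 6.0), 90.0)
bartop [ 0.53461142 -0.11586416  0.16177008] [ 0.13301356 -0.00089515  0.12510577  0.00855993]
[ 0.53496472 -0.1173135   0.15      ] 0.04583795483786362 4.324602865132107
[ 0.53424969 -0.11590017  0.16      ] 0.045357281726651544 4.324602865132114
shift [277.8  -0.   31.4] turn [-0.1 -0.  62.7]
```

{"method": "arm_command", "body": {"rows": [[[25,0,0],[0,0,6]],[[50,0,0],[0,0,12]],[[78,0,0],[0,0,18]],[[106,0,0],[0,0,24]],[[134,0,0],[0,0,30]],[[162,0,0],[0,0,36]],[[190,0,0],[0,0,42]],[[218,0,0],[0,0,48]],[[246,0,0],[0,0,54]],[[265,0,5],[0,0,59]],[[278,0,15],[0,0,62.5]],[[278,0,31],[0,0,62.5]],[[278,0,31],[0,0,62.5]],[[278,0,31],[0,0,62.5]]], "claw": 172}}

```text
t: 9.75
eef_pos: [0.5353, -0.1178, 0.2357]
ee_rot: [-179.9, 0.0, -175.9]
ft_force: [0.1, -0.6, 0.9]
gripper_width: 0.028
grip_force: 0.0
```

```bash
python3 - <<'E'
from h import *
import cv2
a=imaging.read_camera("scene")[:,:,::-1][80:220,140:280]
cv2.imwrite("pics/c8.png",cv2.resize(a,(600,600),interpolation=cv2.INTER_CUBIC))
s=env.get_state();print(s['eef_pos'],s['ee_rot'],s['gripper_width'],proj('scene',s['eef_pos']+[0,0,.03]))
go([.535,-.117,.097],-175.7)
E
```

```text
[ 0.5360679  -0.11749416  0.23641366] [-1.79906526e+02  9.62820510e-02 -1.75836517e+02] 0.027740189995331944 [204.98559614 122.92890376]
shift [  1.3   0.8 139.4] turn [-0.1  0.1 -0.1]
```

View pics/c8.png

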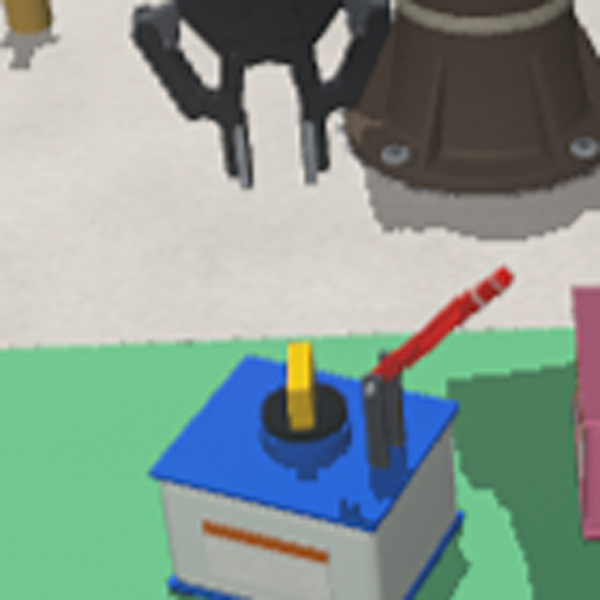

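The fingers straddle the bar's position: tips at crop (278,185), bar at (300,345). The tips fit the TCP plus 30 mm in z, which confirms the height bias. The tab stays back, so I'll descend and grip.

{"method": "arm_command", "body": {"rows": [[[0,0,20],[0,0,0]],[[1,0.5,45],[0,0,0]],[[1,0.5,70],[0,0,0]],[[1,0.5,90],[0,0,0]],[[1,0.5,105],[0,0,0]],[[1,0.5,118],[0,0,0]],[[1,0.5,127],[0,0,0]],[[1,0.5,134],[0,0,0]],[[1,0.5,139],[0,0,0]],[[1,0.5,139],[0,0,0]]]}}

```text
t: 10.63
eef_pos: [0.5354, -0.1165, 0.0962]
ee_rot: [-179.9, 0.0, -175.8]
ft_force: [-0.0, -0.7, -0.6]
gripper_width: 0.0278
grip_force: 0.0
```

{"method": "arm_command", "body": {"rows": [[[0,0,0],[0,0,0]],[[0,0,0],[0,0,0]],[[0,0,0],[0,0,0]],[[0,0,0],[0,0,0]],[[0,0,0],[0,0,0]],[[0,0,0],[0,0,0]],[[0,0,0],[0,0,0]],[[0,0,0],[0,0,0]]], "claw": 255, "grip_force": 25}}

```text
t: 11.3
eef_pos: [0.536, -0.1173, 0.0974]
ee_rot: [-179.9, 0.1, -175.8]
ft_force: [0.7, -4.7, -0.4]
gripper_width: 0.0133
grip_force: 26.9
```

```bash
python3 -c "
from h import *
s=env.get_state();print({k:np.round(s[k],3) for k in s if k not in('tau','qd')})"
```

```text
{'t': np.float64(11.3), 'joint_pos': array([  8.223,  13.617, -23.265,   0.17 , -52.992, -94.144]), 'eef_pos': array([ 0.536, -0.117,  0.097]), 'ee_rot': array([-1.79873e+02,  1.35000e-01, -1.75818e+02]), 'ft_force': array([ 0.653, -4.667, -0.403]), 'ft_torque': array([-1.887, -0.368, -0.055]), 'grip_force': np.float64(26.867), 'gripper_width': np.float64(0.013)}
```

{"method": "arm_command", "body": {"rows": [[[0,-0.5,-0.2],[0,0,-5]],[[0,-1,-0.4],[0,0,-10]],[[0,-1,-0.7],[0,0,-15]],[[0,-1,-0.9],[0,0,-20]],[[0,-1,-1.1],[0,0,-25]],[[0,-1,-1.3],[0,0,-30]],[[0,-1,-1.5],[0,0,-35]],[[0,-1,-1.7],[0,0,-40]],[[0,-1,-1.7],[0,0,-40]]]}}

```text
t: 12.05
eef_pos: [0.5361, -0.1178, 0.0991]
ee_rot: [-179.8, 0.1, -135.6]
ft_force: [-0.2, -1.8, 1.2]
gripper_width: 0.0136
grip_force: 25.5
```

```bash
cat >s.py <<'E'
from h import *
s=env.get_state();print({k:np.round(s[k],3) for k in s if k not in('tau','qd')})
E
python3 s.py
```

```text
{'t': np.float64(12.05), 'joint_pos': array([  8.139,  13.528, -23.105,   0.127, -53.221, -53.808]), 'eef_pos': array([ 0.536, -0.118,  0.099]), 'ee_rot': array([-1.79831e+02,  5.70000e-02, -1.35592e+02]), 'ft_force': array([-0.226, -1.786,  1.243]), 'ft_torque': array([-0.862, -0.089,  0.093]), 'grip_force': np.float64(25.491), 'gripper_width': np.float64(0.014)}
```

{"method": "arm_command", "body": {"rows": [[[0,0,-0.2],[0,0,-5]],[[0,0,-0.4],[0,0,-10]],[[0,0,-0.7],[0,0,-15]],[[0,0,-0.9],[0,0,-20]],[[0,0,-1.1],[0,0,-25]],[[0,0,-1.3],[0,0,-30]],[[0,0,-1.5],[0,0,-35]],[[0,0,-1.7],[0,0,-40]],[[0,0,-2],[0,0,-45]],[[0,0,-2.2],[0,0,-50]],[[0,0,-2.4],[0,0,-55]],[[0,0,-2.6],[0,0,-60]],[[0,0,-2.8],[0,0,-65]],[[0,0,-3.1],[0,0,-70]],[[0,0,-3.3],[0,0,-75]],[[0,0,-3.5],[0,0,-80]],[[0,0,-3.5],[0,0,-80]]]}}

```text
t: 13.47
eef_pos: [0.5366, -0.118, 0.1026]
ee_rot: [-179.9, -0.2, -55.7]
ft_force: [2.5, -3.7, 1.0]
gripper_width: 0.0133
grip_force: 25.5
```

```bash
python3 s.py
```

```text
{'t': np.float64(13.467), 'joint_pos': array([  8.132,  13.33 , -22.852,   0.156, -53.64 ,  26.033]), 'eef_pos': array([ 0.537, -0.118,  0.103]), 'ee_rot': array([-179.896,   -0.191,  -55.743]), 'ft_force': array([ 2.512, -3.709,  0.985]), 'ft_torque': array([-1.337, -0.865,  0.035]), 'grip_force': np.float64(25.464), 'gripper_width': np.float64(0.013)}
```

{"method": "arm_command", "body": {"rows": [[[0,0,-0.2],[0,0,-4]],[[0,0,-0.4],[0,0,-8]],[[0,0,-0.6],[0,0,-12]],[[0,0,-0.7],[0,0,-15]],[[0,0,-0.7],[0,0,-15]]]}}

```text
t: 13.88
eef_pos: [0.5366, -0.1179, 0.1032]
ee_rot: [-179.9, -0.2, -40.9]
ft_force: [2.0, -4.2, 0.7]
gripper_width: 0.0136
grip_force: 25.4
```

```bash
python3 s.py
```

```text
{'t': np.float64(13.883), 'joint_pos': array([  8.14 ,  13.296, -22.805,   0.155, -53.723,  40.849]), 'eef_pos': array([ 0.537, -0.118,  0.103]), 'ee_rot': array([-179.949,   -0.21 ,  -40.92 ]), 'ft_force': array([ 1.951, -4.162,  0.686]), 'ft_torque': array([-1.658, -0.982, -0.007]), 'grip_force': np.float64(25.427), 'gripper_width': np.float64(0.014)}
```

{"method": "arm_command", "body": {"rows": [[[0,0,-0.1],[0,0,-3]],[[0,0,-0.3],[0,0,-6]],[[0,0,-0.3],[0,0,-6]]]}}

```text
t: 14.13
eef_pos: [0.5367, -0.1179, 0.1035]
ee_rot: [-180.0, -0.2, -34.9]
ft_force: [3.3, -3.7, -0.9]
gripper_width: 0.0134
grip_force: 25.4
```

```bash
python3 s.py
```

```text
{'t': np.float64(14.133), 'joint_pos': array([  8.141,  13.28 , -22.783,   0.152, -53.755,  46.841]), 'eef_pos': array([ 0.537, -0.118,  0.104]), 'ee_rot': array([-179.964,   -0.217,  -34.928]), 'ft_force': array([ 3.264, -3.729, -0.919]), 'ft_torque': array([-1.669, -0.978,  0.017]), 'grip_force': np.float64(25.394), 'gripper_width': np.float64(0.013)}
```

{"method": "arm_command", "body": {"rows": [[[0,0,-0.1],[0,0,-3]],[[0,0,-0.3],[0,0,-6]],[[0,0,-0.3],[0,0,-6]]]}}

```text
t: 14.38
eef_pos: [0.5367, -0.1179, 0.1038]
ee_rot: [-180.0, -0.2, -28.9]
ft_force: [3.1, -4.2, -1.4]
gripper_width: 0.0134
grip_force: 25.4
```

```bash
python3 s.py
```

```text
{'t': np.float64(14.383), 'joint_pos': array([  8.141,  13.263, -22.761,   0.151, -53.79 ,  52.842]), 'eef_pos': array([ 0.537, -0.118,  0.104]), 'ee_rot': array([-179.985,   -0.222,  -28.928]), 'ft_force': array([ 3.11 , -4.175, -1.41 ]), 'ft_torque': array([-1.672, -1.068,  0.034]), 'grip_force': np.float64(25.362), 'gripper_width': np.float64(0.013)}
```

{"method": "arm_command", "body": {"rows": [[[0,0,-0.1],[0,0,-3]],[[0,0,-0.3],[0,0,-6]],[[0,0,-0.3],[0,0,-6]]]}}

```text
t: 14.63
eef_pos: [0.5367, -0.1178, 0.1041]
ee_rot: [180.0, -0.2, -22.9]
ft_force: [4.6, -4.1, -1.5]
gripper_width: 0.0135
grip_force: 25.3
```

```bash
python3 s.py
```

```text
{'t': np.float64(14.633), 'joint_pos': array([  8.141,  13.248, -22.74 ,   0.145, -53.825,  58.84 ]), 'eef_pos': array([ 0.537, -0.118,  0.104]), 'ee_rot': array([179.996,  -0.22 , -22.934]), 'ft_force': array([ 4.611, -4.08 , -1.497]), 'ft_torque': array([-1.674, -1.179,  0.027]), 'grip_force': np.float64(25.332), 'gripper_width': np.float64(0.013)}
```

{"method": "arm_command", "body": {"rows": [[[0,0,-0.1],[0,0,-3]],[[0,0,-0.3],[0,0,-6]],[[0,0,-0.3],[0,0,-6]]]}}

```text
t: 14.88
eef_pos: [0.5367, -0.1178, 0.1044]
ee_rot: [180.0, -0.2, -16.9]
ft_force: [4.8, -4.4, -0.8]
gripper_width: 0.0133
grip_force: 25.3
```

```bash
python3 s.py
```

```text
{'t': np.float64(14.883), 'joint_pos': array([  8.142,  13.231, -22.721,   0.147, -53.859,  64.842]), 'eef_pos': array([ 0.537, -0.118,  0.104]), 'ee_rot': array([179.973,  -0.222, -16.929]), 'ft_force': array([ 4.754, -4.407, -0.807]), 'ft_torque': array([-1.572, -1.308,  0.011]), 'grip_force': np.float64(25.302), 'gripper_width': np.float64(0.013)}
```

{"method": "arm_command", "body": {"rows": [[[0,0,-0.1],[0,0,-3]],[[0,0,-0.3],[0,0,-6]],[[0,0,-0.3],[0,0,-6]]]}}

```text
t: 15.13
eef_pos: [0.5366, -0.1175, 0.1045]
ee_rot: [180.0, -0.2, -11.0]
ft_force: [3.2, -2.5, 0.5]
gripper_width: 0.0135
grip_force: 28.9
```

```bash
python3 s.py
```

```text
{'t': np.float64(15.133), 'joint_pos': array([  8.147,  13.214, -22.702,   0.103, -53.902,  70.797]), 'eef_pos': array([ 0.537, -0.118,  0.105]), 'ee_rot': array([179.981,  -0.2  , -10.995]), 'ft_force': array([ 3.21 , -2.541,  0.546]), 'ft_torque': array([-1.196, -1.295, -0.498]), 'grip_force': np.float64(28.927), 'gripper_width': np.float64(0.013)}
```

The moment about z jumped to −0.5 N m after about 162–165° of turn, so the stop is reached. I'll ease back 2°, open and withdraw straight up.

{"method": "arm_command", "body": {"rows": [[[0,0,0],[0,0,2]],[[0,0,0],[0,0,2]]]}}

```text
t: 15.3
eef_pos: [0.5364, -0.1176, 0.1045]
ee_rot: [180.0, -0.2, -13.2]
ft_force: [3.6, -2.8, 0.1]
gripper_width: 0.0132
grip_force: 25.4
```

{"method": "arm_command", "body": {"rows": [[[0,0,0],[0,0,0]],[[0,0,0],[0,0,0]],[[0,0,0],[0,0,0]],[[0,0,0],[0,0,0]],[[0,0,0],[0,0,0]],[[0,0,0],[0,0,0]],[[0,0,-10],[0,0,0]],[[0,0,-30],[0,0,0]],[[0,0,-55],[0,0,0]],[[0,0,-85],[0,0,0]],[[0,0,-115],[0,0,0]],[[0,0,-145],[0,0,0]],[[0,0,-165],[0,0,0]],[[0,0,-165],[0,0,0]]], "claw": 172}}

```text
t: 16.47
eef_pos: [0.5375, -0.1178, 0.2751]
ee_rot: [-180.0, -0.6, -12.8]
ft_force: [-0.8, -0.1, -0.1]
gripper_width: 0.0275
grip_force: 0.0
```

```bash
python3 s.py; python3 - <<'E'
from h import *
import cv2
A=imaging.read_camera("scene")[:,:,::-1];cv2.imwrite("pics/s9.png",A)
O=cv2.imread("pics/s7.png")
r=lambda i:cv2.resize(i[120:230,165:265],(400,440),interpolation=cv2.INTER_CUBIC)
cv2.imwrite("pics/c9.png",np.hstack([r(O),r(A)]))
E
```

```text
{'t': np.float64(16.467), 'joint_pos': array([  8.18 ,   5.915,  -8.374,   0.187, -75.176,  68.978]), 'eef_pos': array([ 0.537, -0.118,  0.275]), 'ee_rot': array([-179.977,   -0.564,  -12.796]), 'ft_force': array([-0.84 , -0.095, -0.129]), 'ft_torque': array([ 0.054, -0.088,  0.031]), 'grip_force': np.float64(0.0), 'gripper_width': np.float64(0.028)}
```

View pics/c9.png

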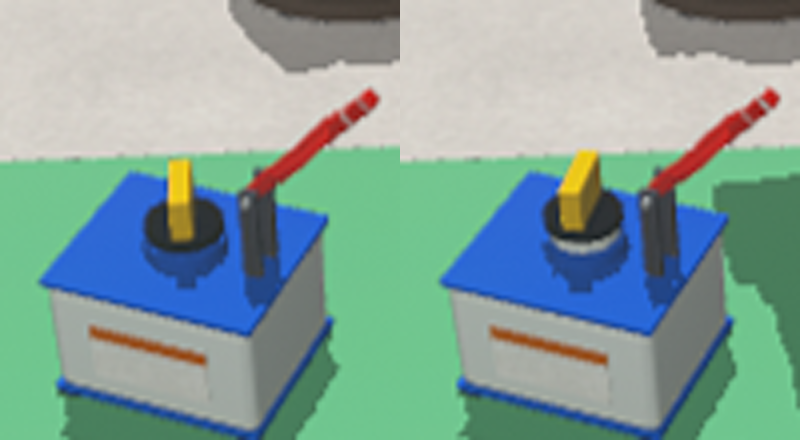

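The right half shows the cap raised with the white thread visible at crop (585,243), the tab leaning back and the can in its old place. I'll hand it in.

```bash
python3 -c "
from bench import env
print(env.hand_in())"
```

```text
the job is handed in; nothing more can be done
None
```

I handed the job in with the red tab flipped right back and left open, the cap unscrewed until I felt its stop, and the can still in its place; the hand-in returned no verdict.

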